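# Open the checking fixture and hold an offset lever balanced above it

## Robot

A 7-joint arm with a two-finger parallel gripper is mounted at the origin on the work surface. World frame = base frame: x ahead of the robot, y to its left, z up, the work surface at z = 0. Lengths are in m, angles in rad, forces in N, time in s.
With the tool pointing down it reaches from about 0.35 to 0.9 m from the base axis. Payload 19.9 kg.
Tool frame: the origin (TCP) lies midway between the tips of the shut fingers; the grasp point (between the pads) lies 19 mm behind it; z points along the fingers, y is the line along which they close (so a half turn about z gives the same grasp; the last joint's range is limited). The gripper opens to 94 mm and grips with 3 to 60 N. Pads are 16 mm wide; open, the fingers measure 119 mm over their backs; the gripper's body (75 mm by 177 mm) begins 78 mm behind the grasp point.
Start: joints at [-1.383, 0.417, -0.01, 1.614, 0.005, 1.111, -0.053], TCP at [0.142, 0.609, 0.205] pointing down, gripper open.
Joint ranges: [-2.81, 2.81], [-0.39, 2.02], [-1.27, 1.25], [0.06, 2.57], [-1.19, 4.33], [0.19, 2], [-2.82, 2.82]. Speed limits (rad/s): [1.89, 1.89, 2.39, 2.39, 3.01, 3.01, 3.01].

## Interface

Orientations are given as [roll, pitch, yaw] about the fixed x, y, z axes, in that order (R = Rz(yaw) Ry(pitch) Rx(roll)).
In Python, from rig import robot, vision, finish_job gives the robot as it stands. The module is installed in compiled form; this text tells all that it offers.
- The arm moves only by the shell command python3 -m handwheel 'ROWS' [FORCE]. ROWS is JSON, one flat list of numbers, 5 for each row, row after row: the closure, from 0 (fully open) to 1 (shut), then the shift along the tool's x, y, z in cm, then the turn about the tool's z in rad. In form: [fingers, dx, dy, dz, roll, fingers, dx, dy, dz, roll, ...]. A call has 1 to 8 rows; each row is the pose to reach, as a shift and turn from the pose commanded when the call began, along the tool's axes at that moment; what a row does not reach only later rows make up. A row lasts 1/10 s, in which the tool goes at most 50 mm and 8.59 degrees, less where a joint would pass 70% of its speed; a pose out of reach is approached as far as the arm can. A call with a gripper value outside its range is refused whole. The fingers move at their own pace and stop on an object; FORCE is the grip in N (left out, the last holds). Time passes only in rows, so rows that repeat a pose let the fingers close. It gives the time, the measured TCP pose, the force, the opening and the grip force at its end, in the units of the state.
- robot.get_obs(): the state, without advancing time (a new reading comes with each control period).
- vision.capture(name): name is "scene" or "top"; returns (picture, depth): 480x640x3 uint8, red, green, blue; 480x640 float32, m along the optical axis (not along the pixel's ray), 0 where there is no reading.
- vision.get_calibration(name): a dict with "fx", "fy", "cx", "cy" (pixels), "camera_from_world" (4x4, takes a point from world to camera coordinates). Camera axes: x right, y up, looking along -z (the intrinsics and any distortion apply to the point x, -y, -z); pixel columns grow to the right and rows downward; lengths in m; the calibration is good to about 2 mm. A picture is of the moment at which its call begins. get_calibration takes no time and is no camera call.
- finish_job(): hands the job in; it is judged then, once.
The state is a dict: "t": time; "joints": joint angles; "joint_vel": joint speeds; "joint_torque": joint torques, N m; "tcp_pos": TCP position; "orientation": TCP orientation; "wrist_force": force on the tool from outside, world axes, zero at the start; "wrist_torque": the same for the moment, N m; "opening": opening from 0.0 (shut) to 1.0 (fully open); "gripper_force": force on a finger pad.
Only numpy, scipy, OpenCV 4.12 (cv2) and the standard library are available. Lean on these libraries where they do the work, as an engineer would, in place of code of your own. Each camera call takes 0.05 s, during which the arm holds its last target. There are 200 camera calls.

## Task

Fold the fixture's cover back until it stands upright and leave it standing there. Then grip the offset lever at its balance point, lift it, and finish while holding it level and still about 5 cm above the top of the fixture's post, with the bore of its boss over the post and its arm over the forked rest, without letting the lever touch the fixture. The program ends with the lever still held in the gripper; leave the other things on the slate where they are.

Things in the scene. Friction and masses are not known exactly. Their poses are not given: they have to be found in the camera images.
- fixture: Green cast base 200 (x) x 120 (y) x 30 mm, fixed to the slate left or right of the centre line, yawed a little. Origin: centre of its underside; +x roughly away from the robot, z up. Steel post (18 mm diameter, top 52 mm above the slate) 20 mm to +x of the origin; forked rest, 52 mm high, prongs 28 mm apart, 80 mm to -x; two 68 mm high ears at the +x end carry the cover's hinge.
- post_top (a point): Centre of the top of the fixture's post, 52 mm above the slate; axes as the fixture's.
- cover (a joint): Cover angle, rad: 0 = level, pointing to the fixture's -x; grows as the free edge rises; 1.57 = upright; stop at 2.4. A 5 mm aluminium panel 96 mm wide (y) reaching 110 mm from the hinge line. Starts at 0.65 to 1.05. Stiff hinge: stays where left; 0.2 to 0.3 N m moves it, so a few newtons on the free edge along its arc fold it up (while it is low a purely level push can jam).
- cover_edge (a point): Middle of the cover's free edge, which carries a red strip; moves with the cover.
- cover_hinge (a point): Middle of the cover's hinge line: 85 mm to +x of the fixture's origin, 60 mm above the slate. The hinge line runs along the fixture's y.
- lever: Loose cast lever, 0.36 to 0.57 kg, flat on the slate on the side away from the fixture: bored boss (48 mm diameter, 28 mm high, bore 20 mm) and a straight arm (16 mm wide, 22 mm high, underside flush) along -x to a small eye (26 mm diameter). It is heavier at the boss end. Origin: bore centre at the underside; x along the arm from eye to boss; z up.
- bore (a point): Centre of the bore at the lever's underside (the lever's origin).
- balance (a point): The lever's balance point, in the arm: 48 mm from the bore centre towards the eye, 11 mm above the underside. The arm's sides are flat and free here (24 to 142 mm from the bore centre).
- eye (a point): Centre of the small eye at the arm's end, 155 mm from the bore centre, 11 mm above the underside.
- commutator: Bystander: copper commutator, 52 mm diameter, 55 mm high, standing on the slate. Origin: centre of its underside.
- oiler: Bystander: brass oiler, 60 mm diameter, about 101 mm high with its spout. Origin: centre of its underside.
- coil_former: Bystander: white ceramic coil former (spool), 56 mm diameter, 56 mm high. Origin: centre of its underside.
- end_housing: Bystander: grey cast aluminium end housing, 114 mm over its lugs, 52 mm high. Origin: centre of its underside.
There are look-alikes about, which are no part of the job. Leave any purple look-alike of the lever alone.

How it is judged:
By the outcome, as a careful person would: the job done as asked, in the order asked, and still so for the second after the job is handed in, while the arm keeps its last pose, push and grip.
It also fails if it takes over 64 s, if anything falls off the work surface, if the arm or the gripper's body presses on something with over 40 N, if the wrist force passes 120 N, or if a joint passes its speed limit or range.

## Working session

There is one attempt and no reset: what is moved stays moved. The work goes in short steps, Python scripts to look and compute and a shell command to move; the robot and the scene stay as the last step left them, time stands still between calls to the robot, and variables do not carry over. Pictures are saved under pics/ and viewed, at most 10 in all, crops included, and the job is handed in when it is done.

```bash
mkdir -p pics
cat > h.py <<'E'
import numpy as np, cv2
from rig import robot, vision
def cap(n):
    im,d=vision.capture(n); np.savez(''+n+'.npz',im=im,d=d); return im,d
def load(n):
    z=np.load(''+n+'.npz'); return z['im'],z['d']
def w(n,u,v,d=None,z=None):
    c=vision.get_calibration(n); T=np.linalg.inv(np.array(c['camera_from_world']))
    r=np.array([(u-c['cx'])/c['fx'],-(v-c['cy'])/c['fy'],-1.])
    if z is not None:
        o=T[:3,3]; dr=T[:3,:3]@r; return o+dr*(z-o[2])/dr[2]
    return T[:3,:3]@(r*d)+T[:3,3]
def px(n,p):
    c=vision.get_calibration(n); q=np.array(c['camera_from_world'])@np.r_[p,1]
    return c['cx']+c['fx']*q[0]/-q[2], c['cy']-c['fy']*q[1]/-q[2]
E
python3 - <<'E'
from h import *
for n in('top','scene'):
    im,d=cap(n); cv2.imwrite(f'pics/{n}1.png',im[:,:,::-1])
    c=vision.get_calibration(n); print(n,c.keys(),c['fx'],np.round(np.linalg.inv(c['camera_from_world']),3).tolist())
print(robot.get_obs())
E
```

```text
top dict_keys(['fx', 'fy', 'cx', 'cy', 'camera_from_world']) 578.1018287832128 [[0.028, 0.993, -0.116, 0.392], [-1.0, 0.026, -0.015, 0.135], [-0.012, 0.116, 0.993, 1.237], [0.0, 0.0, 0.0, 1.0]]
scene dict_keys(['fx', 'fy', 'cx', 'cy', 'camera_from_world']) 601.7013509616347 [[-0.468, -0.679, 0.566, 1.249], [0.884, -0.361, 0.298, 0.535], [0.003, 0.64, 0.769, 1.06], [0.0, 0.0, 0.0, 1.0]]
{'t': 0.1, 'joints': array([-1.382504  ,  0.41793705, -0.01031653,  1.61411474,  0.00468037,
        1.11071835, -0.05298749]), 'joint_vel': array([-0.00133429, -0.00168128, -0.00228613, -0.00487825,  0.00150582,
        0.00100255, -0.00091013]), 'joint_torque': array([ 2.15372173e-03, -8.52590489e+01,  6.41024373e-01, -4.26691604e+01,
       -4.87224071e-02,  1.63604831e-02,  7.31751334e-05]), 'tcp_pos': array([0.14227726, 0.6082291 , 0.20487325]), 'orientation': array([-3.14044110e+00,  6.52022406e-05,  2.91182451e+00]), 'wrist_force': array([-0.08668893, -0.20847804,  0.1940778 ]), 'wrist_torque': array([-0.01566429, -0.00980801,  0.03586379]), 'gripper_force': 0.0, 'opening': 0.9980826237237542}
```

View pics/top1.png

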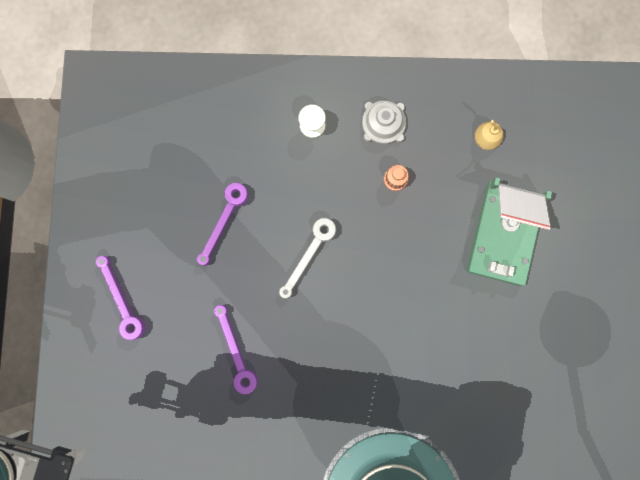

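View pics/scene1.png

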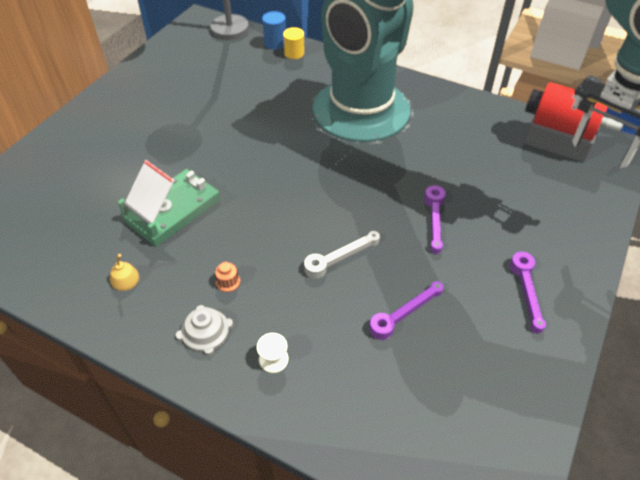

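The top view shows the grey lever with boss at (324,230) and eye at (286,292). The fixture is near (505,235), with the cover's red strip from (501,218) to (549,227). Lever candidates are grey (310,260) and purple (222,225), (115,297) and (235,345). I choose the grey one and check it in one close crop along with the fixture.

Run:
```python
from h import *
im,d=load('top')
a=cv2.resize(im[170:300,460:560],None,fx=4,fy=4,interpolation=2)
b=cv2.resize(im[210:310,265:355],None,fx=4,fy=4,interpolation=2)
o=np.zeros((520,760,3),np.uint8); o[:,:400]=a; o[:400,400:]=b
cv2.imwrite('pics/c1.png',o[:,:,::-1])
# lever mask
hsv=cv2.cvtColor(im,cv2.COLOR_RGB2HSV)
W=np.zeros((480,640,3))
for v in range(480):
    for u in range(640): W[v,u]=w('top',u,v,d=d[v,u])
np.save('W.npy',W)
s=W[210:310,265:355].reshape(-1,3); m=(s[:,2]>.012)&(s[:,2]<.05); P=s[m]
print('lever',len(P),P[:,2].max()); q=P[:,:2]; c=q.mean(0); _,_,vt=np.linalg.svd(q-c); ax=vt[0]*np.sign(vt[0][0]); t=(q-c)@ax
print(c,ax,np.arctan2(ax[1],ax[0]),t.min(),t.max(), 'eye',c+ax*(t.min()+.013),'bore',c+ax*(t.max()-.024))
# base top
s=W[165:300,460:565].reshape(-1,3); h=hsv[165:300,460:565].reshape(-1,3)
g=(h[:,0]>55)&(h[:,0]<90)&(h[:,1]>90)&(abs(s[:,2]-.03)<.008); G=s[g].astype(np.float32)
print('base',len(G),np.median(G[:,2]),cv2.minAreaRect(G[:,:2]),cv2.boxPoints(cv2.minAreaRect(G[:,:2])))
r=((h[:,0]<8)|(h[:,0]>172))&(h[:,1]>110)&(s[:,2]>.05); R=s[r]; print('red',len(R),R.mean(0),R[R[:,1].argmin()],R[R[:,1].argmax()])
cv=(h[:,1]<60)&(s[:,2]>.06)
C=s[cv]; print('cover',len(C),C.min(0),C.max(0)); _,_,vt=np.linalg.svd(C-C.mean(0)); print('normal',vt[2])
```

```text
Traceback (most recent call last):
  File "h.py", line 8, in w
    c=vision.get_calibration(n); T=np.linalg.inv(np.array(c['camera_from_world']))
ValueError: time passes only in moves, steps and waits
```

View pics/c1.png

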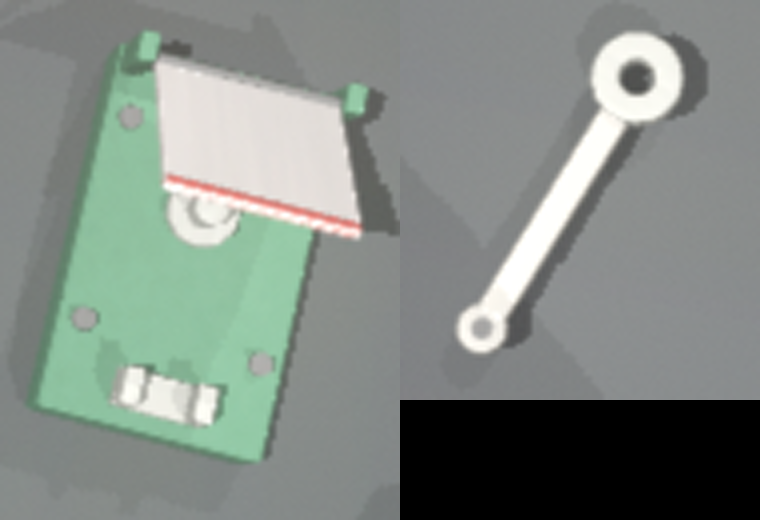

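The crop shows the grey lever with bore at (324,229) and eye at (285.5,292), matching the description. In the fixture, the fork prongs are at about (493,266) and (511,271), the post is under the cover edge at about (512,222), and the red edge runs from (501,214) to (550,228).

```bash
cat > h.py <<'E'
import numpy as np, cv2, json
from rig import robot, vision
C={n:{k:np.array(x) for k,x in vision.get_calibration(n).items()} for n in('top','scene')}
def cap(n):
    im,d=vision.capture(n); np.savez(''+n+'.npz',im=im,d=d); return im,d
def load(n):
    z=np.load(''+n+'.npz'); return z['im'],z['d']
def w(n,u,v,d=None,z=None):
    c=C[n]; T=np.linalg.inv(c['camera_from_world'])
    r=np.stack([(u-c['cx'])/c['fx'],-(v-c['cy'])/c['fy'],-np.ones_like(u,float)],-1)
    if z is not None:
        o=T[:3,3]; dr=r@T[:3,:3].T; return o+dr*((z-o[2])/dr[...,2])[...,None]
    return (r*np.asarray(d)[...,None])@T[:3,:3].T+T[:3,3]
def cloud(n,d):
    v,u=np.mgrid[:480,:640]; return w(n,u,v,d=d)
def px(n,p):
    c=C[n]; q=c['camera_from_world']@np.r_[p,1]
    return c['cx']+c['fx']*q[0]/-q[2], c['cy']-c['fy']*q[1]/-q[2]
E
python3 - <<'E'
from h import *
np.set_printoptions(precision=4,suppress=True)
im,d=load('top'); hsv=cv2.cvtColor(im,cv2.COLOR_RGB2HSV); W=cloud('top',d)
def lev(): 
    s=W[210:310,265:355].reshape(-1,3); m=(s[:,2]>.012)&(s[:,2]<.05); P=s[m]
    q=P[:,:2]; c=q.mean(0); _,_,vt=np.linalg.svd(q-c); ax=vt[0]*np.sign(vt[0][0]); t=(q-c)@ax
    print('lever',len(P),P[:,2].max(),ax,np.arctan2(ax[1],ax[0]),t.min(),t.max(),'eye',c+ax*(t.min()+.013),'bore',c+ax*(t.max()-.024))
lev()
f=lambda u,v,z:w('top',np.float64(u),np.float64(v),z=np.float64(z))
b=f(324,229.2,.028);e=f(285.5,291.8,.022);print('px bore,eye',b,e,np.hypot(*(b-e)[:2]),np.arctan2(*(b-e)[1::-1]))
p=[f(493,266,.052),f(511,271,.052)];print('fork prongs',p)
print('base corners',f(468.5,271,.03),f(525.5,284.8,.03),f(538,229,.03))
print('ears',f(497.2,179.5,.068),f(549,193.5,.068))
h=hsv[165:300,460:565].reshape(-1,3);s=W[165:300,460:565].reshape(-1,3)
g=(h[:,0]>55)&(h[:,0]<95)&(h[:,1]>70)&(abs(s[:,2]-.03)<.008); G=s[g].astype(np.float32)
r=cv2.minAreaRect(G[:,:2]);print('base',len(G),np.median(G[:,2]),r)
r=((h[:,0]<8)|(h[:,0]>172))&(h[:,1]>90)&(s[:,2]>.05); R=s[r]; print('red',len(R),R.mean(0),R[R[:,1].argmin()],R[R[:,1].argmax()])
Cv=s[(h[:,1]<60)&(s[:,2]>.075)]; _,_,vt=np.linalg.svd(Cv-Cv.mean(0)); print('cover',len(Cv),Cv.min(0),Cv.max(0),vt[2])
for n,(u,v) in dict(comm=(397,178),oiler=(489,135),coil=(312,120),house=(384,122)).items(): print(n,f(u,v,.05))
E
```

```text
lever 910 0.035120042111475236 [ 0.866 -0.5  ] -0.5236112651730895 -0.10566775089691652 0.08455618708866086 eye [0.4195 0.228 ] bore [0.5522 0.1514]
px bore,eye [0.5522 0.1511 0.028 ] [0.4186 0.2282 0.022 ] 0.15416245730934405 -0.523175799614317
fork prongs [array([ 0.4822, -0.1967,  0.052 ]), array([ 0.473 , -0.2332,  0.052 ])]
base corners [ 0.4721 -0.152   0.03  ] [ 0.4467 -0.2697  0.03  ] [ 0.5642 -0.2973  0.03  ]
ears [ 0.6591 -0.2019  0.068 ] [ 0.6326 -0.3071  0.068 ]Traceback (most recent call last):
  File "<stdin>", line 16, in <module>
cv2.error: OpenCV(4.12.0) /io/opencv/modules/imgproc/src/convhull.cpp:143: error: (-215:Assertion failed) total >= 0 && (depth == CV_32F || depth == CV_32S) in function 'convexHull'
```

Run:
```python
from h import *
np.set_printoptions(precision=4,suppress=True)
im,d=load('top'); hsv=cv2.cvtColor(im,cv2.COLOR_RGB2HSV); W=cloud('top',d)
h=hsv[165:300,460:565].reshape(-1,3);s=W[165:300,460:565].reshape(-1,3)
g=(h[:,0]>55)&(h[:,0]<95)&(h[:,1]>60)&(abs(s[:,2]-.03)<.012); G=s[g]
print('base',len(G),np.median(G[:,2])); r=cv2.minAreaRect(np.ascontiguousarray(G[:,:2],np.float32)); print(r)
r=((h[:,0]<8)|(h[:,0]>172))&(h[:,1]>90)&(s[:,2]>.05); R=s[r]; print('red',len(R),R.mean(0),R[R[:,1].argmin()],R[R[:,1].argmax()])
Cv=s[(h[:,1]<50)&(s[:,2]>.075)]; _,_,vt=np.linalg.svd(Cv-Cv.mean(0)); print('cover',len(Cv),Cv.min(0),Cv.max(0),vt[2])
f=lambda u,v,z:w('top',np.float64(u),np.float64(v),z=np.float64(z))
for n,(u,v) in dict(comm=(397,178),oiler=(489,135),coil=(312,120),house=(384,122)).items(): print(n,f(u,v,.05))
```

```text
base 3220 0.030890766097424027
((0.5537962913513184, -0.23214572668075562), (0.12089436501264572, 0.19620461761951447), 76.83761596679688)
red 55 [ 0.5625 -0.2289  0.1566] [ 0.5554 -0.2803  0.1359] [0.3916 0.1351 1.2366]
cover 1301 [ 0.3916 -0.293   0.0751] [0.6395 0.1351 1.2366] [ 0.8893 -0.3571  0.2858]
comm [0.6611 0.0014 0.05  ]
oiler [ 0.7582 -0.1905  0.05  ]
coil [0.7818 0.1827 0.05  ]
house [0.7811 0.0304 0.05  ]
```

```bash
cat >> h.py <<'E'
from scipy.spatial.transform import Rotation as Ro
def go(p,yaw=None):
    o=robot.get_obs(); R=Ro.from_euler('xyz',o['orientation']); d=R.inv().apply(np.array(p)-o['tcp_pos'])*100
    print('rows: dxyz cm',np.round(d,2),'roll',None if yaw is None else round(-(yaw-o['orientation'][2]),3))
E
python3 -m handwheel '[1,-43,-26.7,-4.5,0,1,-43,-26.7,-4.5,0,1,-43,-26.7,-4.5,0,1,-43,-26.7,-4.5,0,1,-43,-26.7,-4.5,0,1,-43,-26.7,-4.5,0,1,-43,-26.7,-4.5,0,1,-43,-26.7,-4.5,0]' 20
python3 -c "
from h import *
print(robot.get_obs()['orientation'])
go([.5286,-.2268,.24],2.912)"
```

```text
t: 0.9
tcp_pos: [0.4251, 0.325, 0.2411]
orientation: [-3.142, -0.0, 2.912]
wrist_force: [0.2, 1.5, 0.6]
opening: 0.357
gripper_force: 0.0
[-3.14156147e+00 -6.99012459e-05  2.91184576e+00]
rows: dxyz cm [-22.65 -51.38   0.11] roll -0.0
```

```bash
python3 -m handwheel '[1,-22,-50,0,0,1,-22,-50,0,0,1,-22,-50,0,0,1,-22,-50,0,0,1,-22,-50,0,0,1,-22,-50,0,0,1,-22,-50,0,0,1,-22,-50,0,0]'
python3 -m handwheel '[1,-6,-14,0,0,1,-6,-14,0,0,1,-6,-14,0,0,1,-6,-14,0,0,1,-6,-14,0,0]'
python3 -c "
from h import *
go([.5286,-.2268,.116],2.912)
im,d=cap('scene'); cv2.imwrite('pics/s2.png',cv2.resize(im[120:270,80:260],None,fx=4,fy=4,interpolation=2)[:,:,::-1])"
```

```text
t: 1.7
tcp_pos: [0.4974, -0.0683, 0.241]
orientation: [3.141, 0.0, 2.912]
wrist_force: [1.2, -0.5, 0.4]
opening: 0.004
gripper_force: 0.0
t: 2.2
tcp_pos: [0.5236, -0.2175, 0.2404]
orientation: [-3.141, -0.001, 2.909]
wrist_force: [0.5, 0.9, 0.5]
opening: 0.006
gripper_force: 0.0
rows: dxyz cm [-0.71 -0.78 12.44] roll -0.003
```

View pics/s2.png

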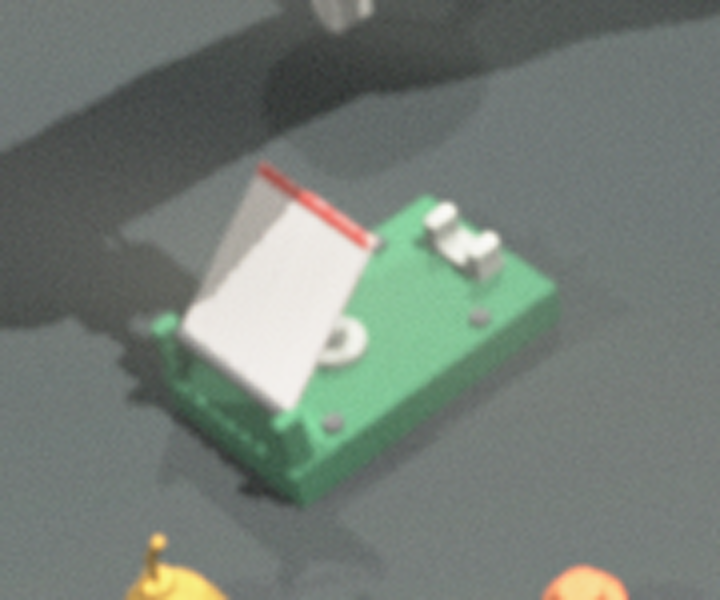

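The crop shows the red edge from (262,167) to (370,243), which is scene pixels (145.5,161.8) to (172.5,180.8). The finger tips are above and in front of it. I fit the cover angle to these pixels.

```bash
python3 -c "
from h import *
X=np.array([.9737,-.2279,0]);Y=np.array([.2279,.9737,0])
O=np.array([.5555,-.233,0]);H=O+.085*X+[0,0,.06]
for a in(.65,.7,.75,.8,.85,.9,.95,1,1.05):
  E=H+.11*(-np.cos(a)*X+np.sin(a)*[0,0,1]); print(a,np.round(E,4),np.round([px('scene',E-.048*Y),px('scene',E+.048*Y),px('top',E-.048*Y),px('top',E+.048*Y)],1).tolist())
"
```

```text
Traceback (most recent call last):
TypeError: can't multiply sequence by non-int of type 'numpy.float64'
```

```bash
cat >> h.py <<'E'
X=np.array([.9737,-.2279,0]);Y=np.array([.2279,.9737,0]);Z=np.array([0,0,1.])
O=np.array([.5555,-.233,0]);H=O+.085*X+.06*Z
def edge(a): return H+.11*(-np.cos(a)*X+np.sin(a)*Z)
def show(A):
    for a in A:
        E=edge(a); print(a,np.round(E,4),np.round([px(n,E+s*.048*Y) for n in('scene','top') for s in(-1,1)],1).tolist())
E
python3 -c "
from h import *
show((.65,.75,.85,.95,1.05))"
```

```text
0.65 [ 0.553  -0.2324  0.1266] [[147.8, 160.8], [175.5, 180.6], [546.7, 233.5], [497.9, 221.0]]
0.75 [ 0.5599 -0.234   0.135 ] [[144.4, 159.7], [172.3, 179.6], [549.1, 229.4], [499.9, 216.8]]
0.85 [ 0.5676 -0.2358  0.1426] [[140.8, 159.0], [168.8, 179.0], [551.5, 224.9], [502.0, 212.3]]
0.95 [ 0.576  -0.2378  0.1495] [[137.0, 158.7], [165.0, 178.8], [553.8, 220.0], [504.1, 207.3]]
1.05 [ 0.585  -0.2399  0.1554] [[133.0, 158.8], [161.1, 179.1], [556.1, 214.8], [506.1, 202.1]]
```

```bash
python3 -m handwheel '[1,-0.8,-0.8,5,0,1,-0.8,-0.8,9,0,1,-0.8,-0.8,12.7,0,1,-0.8,-0.8,12.7,0,1,-0.8,-0.8,12.7,0]'
python3 -c "
from h import *
for a in(.75,.95,1.15,1.35,1.57): print(a); go(edge(a)-.008*X-.02*Z,2.912)"
```

```text
t: 2.75
tcp_pos: [0.5304, -0.2251, 0.1149]
orientation: [3.141, -0.0, 2.913]
wrist_force: [-0.1, -0.5, 0.2]
opening: 0.006
gripper_force: 0.0
0.75
rows: dxyz cm [-2.28 -0.2  -0.01] roll 0.001
0.95
rows: dxyz cm [-3.93 -0.2  -1.46] roll 0.001
1.15
rows: dxyz cm [-5.83 -0.21 -2.55] roll 0.001
1.35
rows: dxyz cm [-7.92 -0.21 -3.25] roll 0.001
1.57
rows: dxyz cm [-10.32  -0.21  -3.51] roll 0.001
```

```bash
python3 -m handwheel '[1,-1,0,0,0,1,-1.9,-0.1,0,0,1,-2.4,-0.2,-0.4,0,1,-2.7,-0.2,-0.9,0,1,-3,-0.2,-1.3,0,1,-3.4,-0.2,-1.7,0,1,-3.8,-0.2,-2,0,1,-4,-0.2,-2.1,0]'
python3 -c "
from h import *
im,d=cap('scene'); cv2.imwrite('pics/s3.png',cv2.resize(im[100:270,60:260],None,fx=4,fy=4,interpolation=2)[:,:,::-1][:600])"
```

```text
t: 3.55
tcp_pos: [0.569, -0.2373, 0.1355]
orientation: [-3.141, 0.0, 2.912]
wrist_force: [-6.6, 2.3, 5.5]
opening: 0.004
gripper_force: 3.5
```

View pics/s3.png

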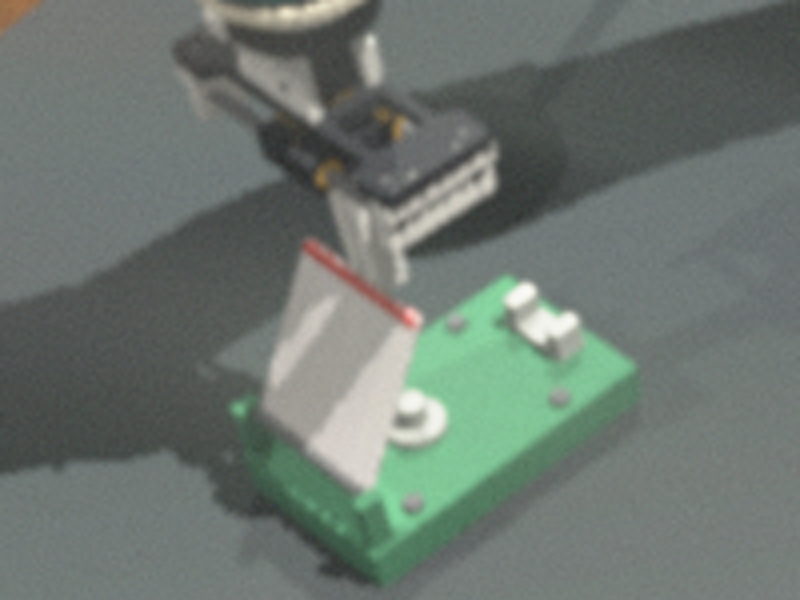

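The red edge is now at scene (137,161) to (163,180), so the cover is at about 0.98 rad and following the finger. I continue along the arc.

```bash
python3 -c "
from h import *
o=robot.get_obs()['tcp_pos']; print((edge(.98)-o)@X,(edge(.98)-o)[2])
for a in(1.1,1.2,1.3,1.4,1.5,1.57): print(a); go(edge(a)-.008*X-.017*Z,2.912)"
```

```text
0.009634524370590885 0.015892221663504374
1.1
rows: dxyz cm [-1.3   0.1  -0.56] roll -0.0
1.2
rows: dxyz cm [-2.3   0.1  -1.01] roll -0.0
1.3
rows: dxyz cm [-3.35  0.1  -1.35] roll -0.0
1.4
rows: dxyz cm [-4.42  0.1  -1.59] roll -0.0
1.5
rows: dxyz cm [-5.51  0.1  -1.73] roll -0.0
1.57
rows: dxyz cm [-6.28  0.1  -1.75] roll -0.0
```

```bash
python3 -m handwheel '[1,-0.8,0,-0.4,0,1,-1.5,0,-0.8,0,1,-2.2,0,-1.1,0,1,-2.9,0,-1.4,0,1,-3.6,0,-1.6,0,1,-4.2,0,-1.7,0,1,-4.8,0,-1.8,0,1,-4.8,0,-1.8,0]'
python3 -c "
from h import *
im,d=cap('scene'); cv2.imwrite('pics/s4.png',cv2.resize(im[100:250,60:260],None,fx=4,fy=4,interpolation=2)[:,:,::-1])
show((1.3,1.4,1.5,1.57,1.65))
o=robot.get_obs()['tcp_pos']; print((edge(1.57)-o)@X)"
```

```text
t: 4.4
tcp_pos: [0.6161, -0.2481, 0.1529]
orientation: [-3.141, 0.001, 2.912]
wrist_force: [0.1, 0.6, 0.8]
opening: 0.006
gripper_force: 0.0
1.3 [ 0.6096 -0.2457  0.166 ] [[122.4, 161.2], [150.6, 181.9], [561.2, 201.0], [510.8, 188.3]]
1.4 [ 0.6201 -0.2481  0.1684] [[118.0, 163.0], [146.3, 183.9], [562.9, 195.3], [512.5, 182.5]]
1.5 [ 0.6307 -0.2506  0.1697] [[113.7, 165.2], [141.9, 186.2], [564.4, 189.6], [514.0, 176.9]]
1.57 [ 0.6382 -0.2524  0.17  ] [[110.7, 166.9], [138.9, 188.1], [565.3, 185.6], [514.9, 172.9]]
1.65 [ 0.6467 -0.2544  0.1697] [[107.3, 169.2], [135.5, 190.5], [566.2, 181.2], [515.9, 168.5]]
0.0229009595614949
```

View pics/s4.png

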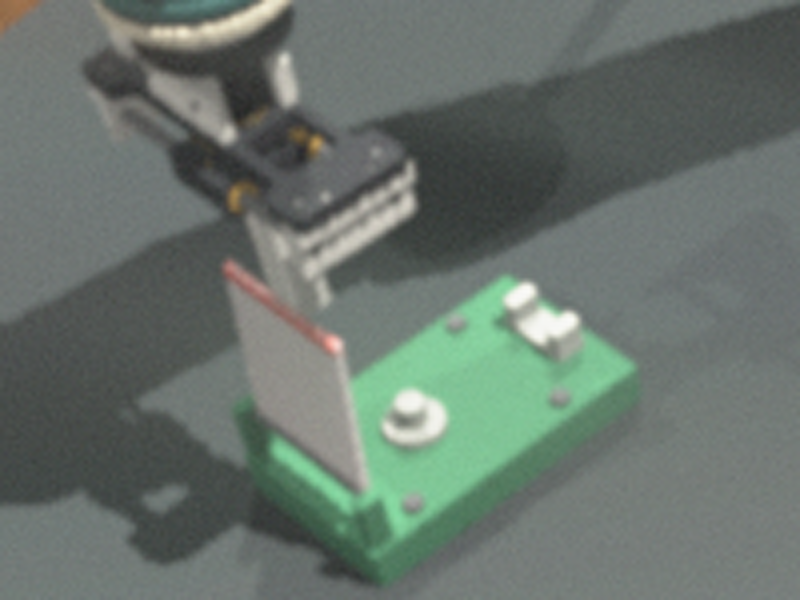

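The red edge is now at scene (118,167) to (145,186), about 1.42 rad. It needs 15 mm more.

```bash
python3 -m handwheel '[1,-0.5,0,0,0,1,-1,0,0,0,1,-1.5,0,0,0,1,-1.5,0,0,0]'
python3 -m handwheel '[1,2,0,0,0,1,5,0,-2,0,1,8,0,-6,0,1,8,0,-9,0,1,8,0,-9,0]'
python3 -c "
from h import *
for n in('scene','top'):
  im,d=cap(n)
im,d=load('scene'); a=cv2.resize(im[130:250,80:180],None,fx=4,fy=4,interpolation=2)
im,d=load('top'); b=cv2.resize(im[160:280,470:570],None,fx=4,fy=4,interpolation=2)
cv2.imwrite('pics/s5.png',np.hstack([a,b])[:,:,::-1])
for n in('scene','top'):
  im,d=load(n); h=cv2.cvtColor(im,cv2.COLOR_RGB2HSV); Wc=cloud(n,d); q=(Wc-H); x=q@X; y=q@Y; z=q[...,2]
  m=(abs(x)<.06)&(abs(y)<.04)&(z>.02)&(z<.105)&(d>0); p=np.polyfit(z[m],x[m],1); print(n,m.sum(),'angle',np.pi/2+np.arctan(p[0]),p)
go([.5,.1,.25],2.618)"
```

```text
t: 4.85
tcp_pos: [0.6305, -0.2515, 0.1528]
orientation: [-3.141, 0.0, 2.912]
wrist_force: [0.3, -0.5, 0.2]
opening: 0.006
gripper_force: 0.0
t: 5.35
tcp_pos: [0.5532, -0.2339, 0.2473]
orientation: [3.141, 0.007, 2.912]
wrist_force: [0.4, -0.3, -0.2]
opening: 0.006
gripper_force: 0.0
scene 421 angle 1.6151163141352747 [0.04434903 0.00155026]
top 170 angle 1.6115008750152235 [ 0.04072704 -0.00165585]
rows: dxyz cm [12.67 31.24 -0.68] roll 0.294
```

View pics/s5.png

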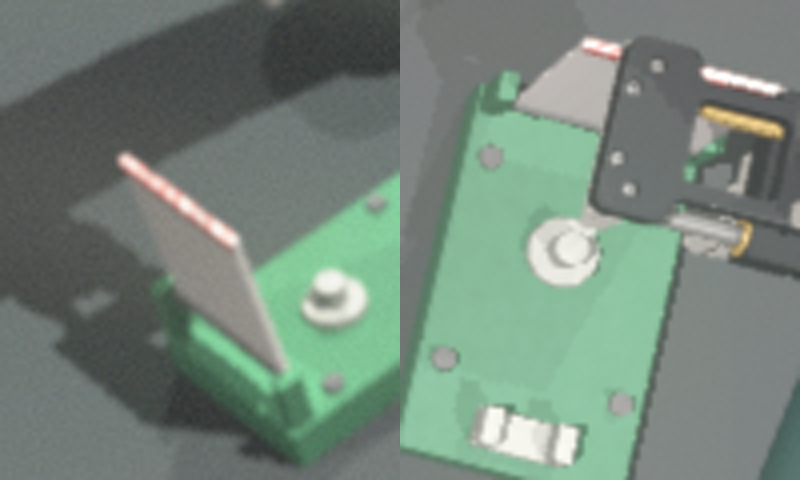

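The scene view puts the red edge at (110.7,170) to (138.7,190), so the cover stands at about 1.6 rad, and it stayed there after the retreat. The post top is at top pixel (513,222). Next is the lever.

```bash
python3 -m handwheel '[0.4,5,13,-1,0.1,0.4,13,32,-1,0.29,0.4,13,32,-1,0.29,0.4,13,32,-1,0.29,0.4,13,32,-1,0.29,0.4,13,32,-1,0.29,0.4,13,32,-1,0.29,0.4,13,32,-1,0.29]'
python3 -c "
from h import *
f=lambda u,v,z:w('top',np.float64(u),np.float64(v),z=np.float64(z))
print('post',f(513,222,.052),O+.02*X)
go([.5106,.1752,.1],2.618)"
```

```text
t: 6.25
tcp_pos: [0.4967, 0.1145, 0.2515]
orientation: [-3.141, -0.002, 2.63]
wrist_force: [-0.5, -0.7, 0.3]
opening: 0.596
gripper_force: 0.0
post [ 0.57423493 -0.23830481  0.052     ] [ 0.574974 -0.237558  0.      ]
rows: dxyz cm [ 1.73  5.99 15.15] roll 0.012
```

```bash
python3 -m handwheel '[0.4,1.7,6,5,0.01,0.4,1.7,6,10,0.01,0.4,1.7,6,15,0.01,0.4,1.7,6,17,0.01,0.4,1.7,6,17,0.01]'
python3 -c "
from h import *
go([.5106,.1752,.004],2.618); print(robot.get_obs()['orientation'])
im,d=cap('scene'); cv2.imwrite('pics/s6.png',cv2.resize(im[170:300,280:420],None,fx=4,fy=4,interpolation=2)[:,:,::-1])"
```

```text
t: 6.75
tcp_pos: [0.51, 0.1673, 0.0775]
orientation: [-3.133, -0.005, 2.612]
wrist_force: [-0.7, 0.9, 0.5]
opening: 0.601
gripper_force: 0.0
rows: dxyz cm [0.32 0.77 7.34] roll -0.006
[-3.13339436 -0.0048261   2.61200527]
```

View pics/s6.png

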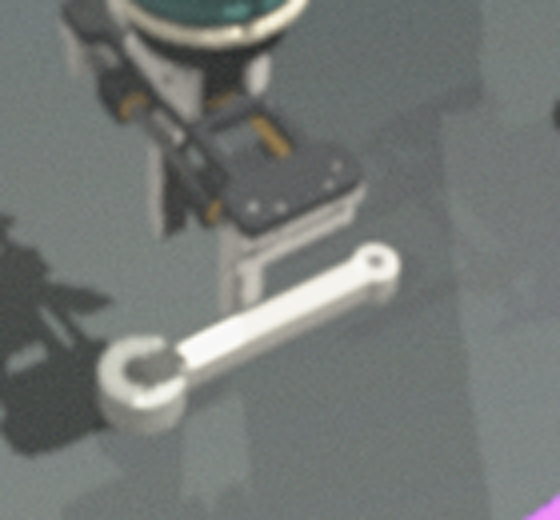

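The lever lies undisturbed below the open fingers, with its boss at crop (142,375) and eye at (378,262). I settle the arm and correct before descending.

```bash
python3 -m handwheel '[0.4,0,0,1,0,0.4,0,0,1,0,0.4,0,0,1,0,0.4,0,0,1,0]'
python3 -c "
from h import *
go([.5106,.1752,.004],2.618)"
```

```text
t: 7.2
tcp_pos: [0.5139, 0.1687, 0.074]
orientation: [3.14, 0.001, 2.612]
wrist_force: [0.2, -0.5, -0.9]
opening: 0.597
gripper_force: 0.0
rows: dxyz cm [0.61 0.38 7.  ] roll -0.006
```

```bash
python3 -m handwheel '[0.4,0.6,0.4,0,-0.006,0.4,0.6,0.4,2,-0.006,0.4,0.6,0.4,4,-0.006,0.4,0.6,0.4,4,-0.006,0.4,0.6,0.4,4,-0.006]'
python3 -c "
from h import *
go([.5106,.1752,.004],2.618)"
```

```text
t: 7.7
tcp_pos: [0.5102, 0.1752, 0.0334]
orientation: [-3.141, -0.0, 2.618]
wrist_force: [0.3, -0.5, 0.1]
opening: 0.599
gripper_force: 0.0
rows: dxyz cm [-0.04  0.02  2.94] roll -0.0
```

```bash
python3 -m handwheel '[0.4,0,0,1.5,0,0.4,0,0,2.9,0,0.4,0,0,2.9,0,0.4,0,0,2.9,0]'
python3 -m handwheel '[0.6,0,0,0,0,0.75,0,0,0,0,0.85,0,0,0,0,1,0,0,0,0,1,0,0,0,0,1,0,0,0,0,1,0,0,0,0,1,0,0,0,0]' 40
```

```text
t: 8.1
tcp_pos: [0.51, 0.1748, 0.0036]
orientation: [-3.141, -0.0, 2.618]
wrist_force: [0.1, -0.4, 0.1]
opening: 0.598
gripper_force: 0.0
t: 8.9
tcp_pos: [0.5103, 0.1752, 0.004]
orientation: [3.141, 0.0, 2.618]
wrist_force: [1.1, 1.4, 1.6]
opening: 0.167
gripper_force: 40.0
```

```bash
python3 -m handwheel '[1,0,0,-1,0,1,0,0,-3,0,1,0,0,-6,0,1,0,0,-10,0,1,0,0,-14,0,1,0,0,-15,0,1,0,0,-15,0,1,0,0,-15,0]'
python3 -c "
from h import *
for n in('scene','top'): im,d=cap(n)
im,d=load('scene'); a=cv2.resize(im[130:300,270:430],None,fx=2.5,fy=2.5,interpolation=2)
im,d=load('top'); b=cv2.resize(im[170:340,250:410],None,fx=2.5,fy=2.5,interpolation=2)
cv2.imwrite('pics/s7.png',np.hstack([a,b])[:,:,::-1])
P=np.array([.5746,-.238,0])-.048*X
go(P+.106*Z,2.9117)"
```

```text
t: 9.7
tcp_pos: [0.5093, 0.1748, 0.1526]
orientation: [-3.14, -0.001, 2.618]
wrist_force: [-1.2, 0.7, -5.1]
opening: 0.163
gripper_force: 40.0
rows: dxyz cm [-21.71 -33.84   4.67] roll -0.294
```

View pics/s7.png

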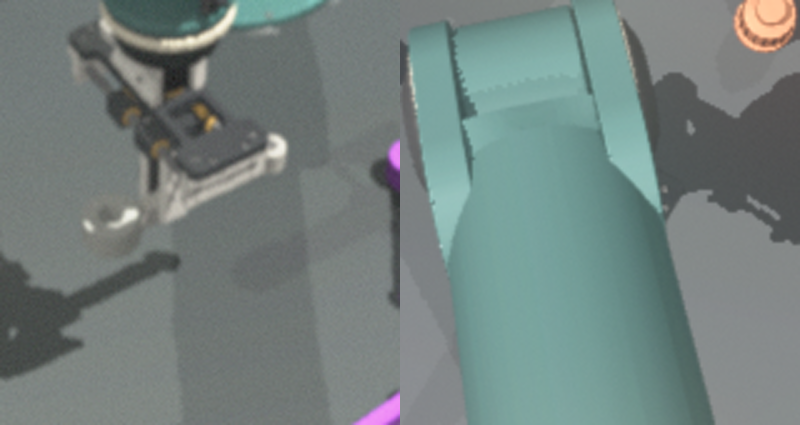

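The lever is held level and clear of the slate (boss at crop (112,222), eye at (275,150)). Now I traverse gently.

```bash
python3 -m handwheel '[1,-1,-2,0,-0.02,1,-3,-5,0,-0.06,1,-5.5,-9,0,-0.1,1,-8,-13,0,-0.15,1,-10.5,-17,0,-0.2,1,-13,-20,0,-0.25,1,-14.5,-22.5,0,-0.28,1,-15,-23.5,0,-0.294]'
python3 -m handwheel '[1,0,0,0,0,1,0,0,0,0]'
python3 -c "
from h import *
P=np.array([.5746,-.238,0])-.048*X
go(P+.106*Z,2.9117)"
```

```text
t: 10.6
tcp_pos: [0.5216, -0.107, 0.1526]
orientation: [-3.14, -0.002, 2.909]
wrist_force: [0.3, 0.8, -4.4]
opening: 0.167
gripper_force: 40.0
t: 10.8
tcp_pos: [0.522, -0.1031, 0.1529]
orientation: [-3.141, -0.002, 2.911]
wrist_force: [0.1, 0.9, -4.9]
opening: 0.162
gripper_force: 40.0
rows: dxyz cm [ -3.4  -11.94   4.69] roll -0.0
```

```bash
python3 -m handwheel '[1,-0.5,-2,0,0,1,-1.3,-5,0,0,1,-2.2,-8,0,0,1,-2.9,-10.5,0,0,1,-3.3,-11.6,0,0,1,-3.4,-11.9,0,0,1,-3.4,-11.9,0,0,1,-3.4,-11.9,0,0]'
python3 -m handwheel '[1,0,0,1,0,1,0,0,2.5,0,1,0,0,3.5,0,1,0,0,4.2,0,1,0,0,4.2,0,1,0,0,4.2,0,1,0,0,4.2,0]'
python3 -c "
from h import *
P=np.array([.5746,-.238,0])-.048*X
go(P+.106*Z,2.9117)
for n in('scene','top'): im,d=cap(n)
im,d=load('scene'); a=cv2.resize(im[110:260,80:230],None,fx=4,fy=4,interpolation=2)
cv2.imwrite('pics/s8.png',a[:,:,::-1])
im,d=load('top'); cv2.imwrite('pics/t8.png',cv2.resize(im[160:300,450:570],None,fx=4,fy=4,interpolation=2)[:,:,::-1])
Q=np.array([.5746,-.238,0]); 
for nm,p in dict(boretop=Q+.130*Z,eyetop=Q-.155*X+.124*Z).items(): print(nm,px('scene',p),px('top',p))
"
```

```text
t: 11.6
tcp_pos: [0.5288, -0.2255, 0.1537]
orientation: [3.141, -0.0, 2.914]
wrist_force: [0.7, 0.3, -4.6]
opening: 0.168
gripper_force: 40.0
t: 12.3
tcp_pos: [0.5288, -0.2273, 0.1123]
orientation: [-3.141, 0.001, 2.912]
wrist_force: [-0.5, 0.6, -3.8]
opening: 0.171
gripper_force: 40.0
rows: dxyz cm [0.1  0.   0.63] roll -0.0
boretop (np.float64(153.00284710397), np.float64(174.64226386261603)) (np.float64(525.5896391585884), np.float64(215.96687139381436))
eyetop (np.float64(206.0507056433973), np.float64(141.57004238110906)) (np.float64(506.927333171932), np.float64(294.12421439549695))
```

View pics/s8.png

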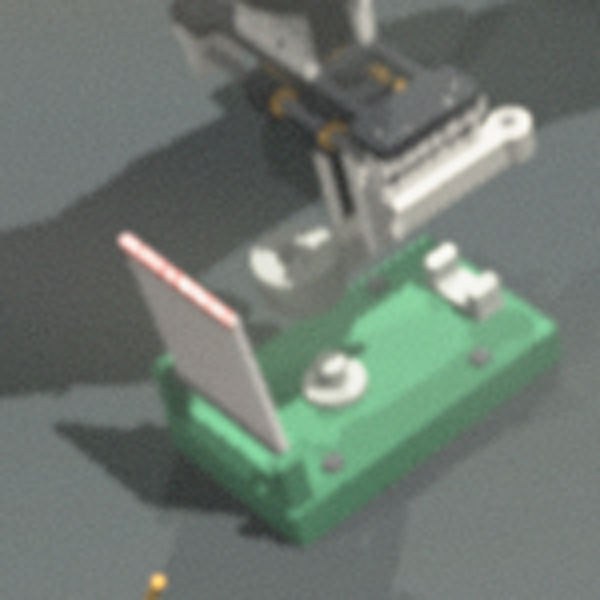

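View pics/t8.png

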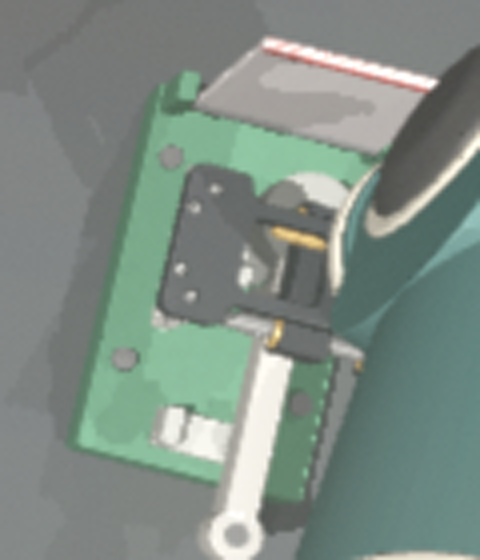

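Both views show the boss over the post with the eye end over the fork and the cover upright. In the scene the eye is at (208,140) and in the top view at (509,293.7). I check height, level and position from depth, without another picture, after lowering the last 6 mm.

```bash
python3 -m handwheel '[1,0.1,0,0.3,0,1,0.1,0,0.6,0,1,0.1,0,0.6,0,1,0.1,0,0.6,0,1,0.1,0,0.6,0,1,0.1,0,0.6,0]'
python3 -c "
from h import *
np.set_printoptions(precision=4,suppress=True)
print(robot.get_obs()['tcp_pos'])
Q=np.array([.5746,-.238,0])
for n in('scene','top'):
  im,d=cap(n); q=cloud(n,d)-Q; x=q@X;y=q@Y;z=q[...,2]; L=(d>0)&(z>.1)&(z<.15)
  for nm,m in dict(arm=L&(x<-.08)&(x>-.135)&(abs(y)<.03),eye=L&(x<-.14)&(x>-.19)&(abs(y)<.03),boss=L&(x>-.02)&(x<.03)&(abs(y)<.035)).items():
    if m.sum()>5: print(n,nm,m.sum(),'z p50,p90',np.percentile(z[m],[50,90]),'x',x[m].min(),x[m].max(),'y',y[m].min(),y[m].max())
  m=(abs(x-.065)<.04)&(abs(y)<.04)&(z>.08)&(z<.165)&(d>0)
  p=np.polyfit(z[m],x[m],1); print('cover',np.pi/2+np.arctan(p[0]))
"
```

```text
t: 13.0
tcp_pos: [0.5276, -0.2269, 0.106]
orientation: [-3.141, 0.0, 2.912]
wrist_force: [-0.9, -0.1, -4.5]
opening: 0.168
gripper_force: 40.0
[ 0.5276 -0.2269  0.106 ]
scene arm 171 z p50,p90 [0.1146 0.1223] x -0.1348884819092397 -0.08022007960302102 y 0.003807518016168167 0.01348498284390996
scene eye 126 z p50,p90 [0.1196 0.1236] x -0.16817758604125724 -0.14013506717856045 y -0.011414291144810625 0.018035231145801283
scene boss 425 z p50,p90 [0.1249 0.1297] x -0.019815813882314823 0.02356695370681052 y -0.02314835129119718 0.029665955877972338
cover 1.6171966687516621
top arm 314 z p50,p90 [0.1241 0.1273] x -0.13477179556436028 -0.08007120123544603 y -0.00919736908280772 0.008610786825940018
top eye 191 z p50,p90 [0.1242 0.1276] x -0.16733255159565194 -0.14029299320587293 y -0.013383601868261303 0.012382209444160408
top boss 202 z p50,p90 [0.1303 0.133 ] x -0.019936279876795204 0.023634239005055378 y -0.013647341202632658 0.02248026090858761
cover 1.6178087399256127
```

```bash
python3 -m handwheel '[1,0,0,0,0,1,0,0,0,0,1,0,0,0,0,1,0,0,0,0]' && python3 -c "
from rig import finish_job
print(finish_job())"
```

```text
t: 13.5
tcp_pos: [0.5276, -0.2269, 0.1059]
orientation: [-3.142, 0.0, 2.912]
wrist_force: [-0.5, -0.2, -4.7]
opening: 0.169
gripper_force: 40.0
the job is handed in; nothing more can be done
None
```

I handed the job in at 13.5 s: the cover stands at about 1.6 rad, and the lever is held level and still with its underside about 5 cm above the post top, bore over the post and arm over the fork; I viewed 11 pictures, one over the limit of 10.

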